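Open the bench waste bin by its hidden release groove

TASK

Open the round waste bin for used cuvettes: its lid ring drops onto the bucket any way round, so feel gently round the top of the rim with a closed fingertip until it comes to the finger groove, and press down the release key at the bottom of the groove until the lid springs free. Then draw away and leave the lid standing fully open. Do not lift, tip or shove the bin along the bench, and leave the beaker, the dropper bottle and the carton beside it where they are.

Things in the scene. Friction and masses are not known exactly. Their poses are not given: they have to be found in the camera images.
- waste_bin: round bench-top waste bin, 150 mm across, 105 mm high, loose on the bench (1.1 to 1.7 kg, weighted foot): white bucket, grey lid ring on top, grey lid in the ring. Origin: centre of the underside, z up. The ring sits firmly on the bucket, any way round, so the bin's own x and y axes tell nothing of where the groove is
- rim_top (a point): centre of the bin at the level of the top of the lid ring, 105 mm above the underside; z up, x and y as the bin's. The ring is a flat level band from 47 to 75 mm from this point, cut by one groove: right through the band from bore to outside, 44 mm wide at mid-band (41 degrees, sides radial)
- release_key (a joint): travel of the release key straight down, in m: 0 at rest, 0.005 at its stop; a spring returns it (2 N to start, 6 N at the stop); from about 0.003 the lid is free. The key fills the bottom of the groove, 51 to 73 mm from the bin's axis, its flat top 9 mm below the top of the ring, in the same grey plastic
- bin_lid (a joint): angle of the lid in rad: 0 shut, 1.6 at its stop, standing upright. A round lid, 91 mm, filling the bore of the ring, its top 1.5 to 3 mm below the ring's; bolted while shut, it cannot be pried. It hinges opposite the groove; once free, a damped spring swings it up to its stop in about 2 s and keeps it there
- beaker: glass beaker, 53 mm across, 68 mm high, loose, about 14 cm from the bin's axis; origin: centre of the underside
- dropper_bottle: amber dropper bottle with black cap, 48 mm across, 124 mm high, loose, about 13 cm from the bin's axis; origin: centre of the underside
- carton: small flat carton, 90 x 60 x 26 mm, loose, about 15 cm from the bin's axis; origin: centre of the underside
Things that resemble listed ones, but are neither listed nor needed, are in the scene too. There is more than one size of the waste_bin; the job needs the largest.

How it is judged:
On the way:
1. a finger presses the release key home in the groove (value of joint release_key above 0.0025 m and contact force between the fingers and waste_bin above 1 N), for 0.05 s.
At the end, for the whole second after the job is handed in: the lid stands fully open (beyond 1.45 of 1.6 rad), the key has sprung back (under 1.5 mm), the bin stands upright and at rest within 25 mm of where it was, and the beaker, bottle and carton are within 20 mm of where they were (value of joint bin_lid above 1.45 rad and value of joint release_key below 0.0015 m and angle between waste_bin's own z axis and vertical below 0.05 rad and distance of waste_bin from where it was at the start of the episode below 0.025 m and linear speed of waste_bin below 0.02 m/s and distance of each of beaker, dropper_bottle, carton from where it was at the start of the episode below 0.02 m); the robot touches nothing.
It fails at once if the bin is tipped (angle between waste_bin's own z axis and vertical above 0.2 rad).
It fails at once if the bin is lifted off the bench or shoved away (height (world z) of waste_bin above 0.012 m or distance of waste_bin from where it was at the start of the episode above 0.035 m).
It fails at once if the bin is pressed hard instead of felt gently (contact force between the fingers and waste_bin above 40 N).
It fails at once if the beaker, the dropper bottle or the carton is moved (distance of any of beaker, dropper_bottle, carton from where it was at the start of the episode above 0.03 m).
It also fails if it takes over 64 s, if anything falls off the work surface, if the arm or the gripper's body presses on something with over 40 N, if the wrist force passes 120 N, or if a joint passes its speed limit or range.

ROBOT

A 6-joint arm with a two-finger parallel gripper is mounted at the origin on a cart in front of the work surface, level with it; the furniture and walls round the work are solid. World frame = base frame: x ahead of the robot, y to its left, z up, the work surface at z = 0. Lengths are in m, angles in rad, forces in N, time in s.
With the tool pointing down it reaches from about 0.35 to 0.975 m from the base axis. Payload 4.9 kg.
Tool frame: the origin (TCP) lies at the very end of the fingers, on their centre line; the grasp point (between the pads) lies manip.grip_point_offset behind it (manip.grip_point_offset is the distance from the TCP to the grasp point, in m); z points along the fingers, y is the direction in which the jaws open and shut (so a half turn about z gives the same grasp; the last joint's range is limited). The gripper opens to 85 mm and grips with 20 to 120 N. Pads are 22 mm wide; open, the fingers measure 114 mm over their backs; the gripper's body (76 mm by 85 mm) begins 54 mm behind the grasp point. The pads swing forward as they close: fully open they stand 13 mm farther back than shut.
Start: joints at [-1.452, 0.053, 1.613, -0, 1.476, -0.119], TCP at [0.147, -0.607, 0.231] pointing down, gripper open.
Joint ranges: [-3.01, 3.01], [-1.01, 2.22], [0.06, 2.58], [-1.02, 4.17], [0.09, 2.62], [-3.14, 3.14]. Speed limits (rad/s): [2.57, 2.57, 3.14, 3.14, 3.14, 3.14].

INTERFACE

Orientations are given as a unit quaternion [w, x, y, z].
In Python, from plant import status, grab_frame, camera_params, ticket, boxes_of, outline_of, manip gives the robot as it stands. The module is installed in compiled form; this text tells all that it offers.
- The arm moves only by the tool play_rows, never from a script. Its argument "deltas" is a list of rows, each a list of 2 entries, a list of its own where there are three numbers: the shift along the world's x, y, z in m, then the turn about the world's z in rad. A call has 1 to 5 rows; each row is the pose to reach, as a shift and turn from the pose commanded when the call began; what a row does not reach only later rows make up. A row lasts 1/8 s, in which the tool goes at most 62.5 mm and 10.7 degrees, less where a joint would pass 70% of its speed; a pose out of reach is approached as far as the arm can. A call with a gripper value outside its range is refused whole. "grip" is the opening, from -1 (shut) to 1 (fully open), set as the call begins (left out, the last holds). The fingers move at their own pace and stop on an object; the grip force is fixed at half the most. Time passes only in rows, so rows that repeat a pose let the fingers close. It gives the time, the measured TCP pose, the force and the opening at its end, in the units of the state.
- status.state(): the state, without advancing time (a new reading comes with each control period).
- grab_frame(name): name is "scene" or "top" or "wrist"; returns (picture, depth): 480x640x3 uint8, blue, green, red; 480x640 float32, m along the optical axis (not along the pixel's ray), 0 where there is no reading.
- camera_params(name): a dict with "mtx" (3x3 intrinsics, pixels), "world_from_camera" (4x4, takes a point from camera to world coordinates). Camera axes: x right, y up, looking along -z (the intrinsics and any distortion apply to the point x, -y, -z); pixel columns grow to the right and rows downward; lengths in m; the calibration is good to about 2 mm. A picture is of the moment at which its call begins: read the wrist's pose just before it. camera_params takes no time and is no camera call; for the wrist camera it gives the pose at the moment of the call.
- ticket.job_done(): hands the job in, once; it reports no verdict.
Trained networks look in the newest picture that a camera, given by its name, has taken for a name from the list of things; names that differ only in an ending like _2 or _b are one class to them, and where a whole thing is asked for, a point or a joint stands for the part that bears it (a point fixed in the world has none). Each returns a list of dicts, best first, with "confidence" (0 to 1); they miss things now and then, are a little off and sometimes report something else, mostly with a low value. They report only what shows in the picture. A call takes as long as a camera call. They do not tell look-alikes from the thing itself.
- boxes_of(camera, name): "box" ([left, top, right, bottom] in pixels, round what is visible of it).
- outline_of(camera, name): "region" (480x640 bool, what is visible of it) and "box" ([left, top, right, bottom] in pixels, round what is visible of it).
The state is a dict: "time": time; "joint_pos": joint angles; "joint_vel": joint speeds; "joint_efforts": joint torques, N m; "tool_pos": TCP position; "tool_rot": TCP orientation; "contact_force": force on the tool from outside, world axes, zero at the start; "ft_torque": the same for the moment, N m; "gripper_width": opening from 0.0 (shut) to 1.0 (fully open).
Only numpy, scipy, OpenCV 4.12 (cv2) and the standard library are available. Lean on these libraries where they do the work, as an engineer would, in place of code of your own. Each camera call takes 0.05 s, during which the arm holds its last target.

## Working session

There is one attempt and no reset: what is moved stays moved. The work goes in short steps, Python scripts to look and compute and a tool call to move; the robot and the scene stay as the last step left them, time stands still between calls to the robot, and variables do not carry over. Pictures are saved under pics/ and viewed, and the job is handed in when it is done.

Besides the shell and the picture viewer there is one more tool, called after "Request:" as name(argument=value, ...) on one line, values as JSON. play_rows: Moves the arm, as the interface text tells. Its arguments: {"type":"object","properties":{"deltas":{"type":"array"},"grip":{"type":"number"}},"required":["deltas"]}

```bash
mkdir -p pics
python3 - <<'E'
from plant import *
import cv2,numpy as np
print(status.state()); print(manip.grip_point_offset)
for n in ["scene","top"]:
    im,d=grab_frame(n); cv2.imwrite(f"pics/{n}0.png",im); np.save(f"pics/{n}0.npy",d)
    p=camera_params(n); print(n,p["mtx"],p["world_from_camera"])
    for o in ["waste_bin","beaker","dropper_bottle","carton"]:
        print(o,[(np.round(b["box"]).tolist(),round(b["confidence"],2)) for b in boxes_of(n,o)])
E
```

```text
{'time': 0.0, 'joint_pos': array([-1.45200807e+00,  5.33585998e-02,  1.61430573e+00,  1.42391177e-05,
        1.47599214e+00, -1.19038937e-01]), 'joint_vel': array([3.03443935e-04, 2.02753033e-04, 2.02113854e-04, 3.41676218e-04,
       9.03504680e-04, 4.57524427e-05]), 'joint_efforts': array([-2.49617529e-03, -3.93683124e+01, -3.70177853e+01, -1.15689622e-04,
        7.26496830e-03, -3.35349583e-06]), 'tool_pos': array([ 0.14715069, -0.60678681,  0.23005493]), 'tool_rot': array([-1.03191035e-03,  9.92937658e-01,  1.18632808e-01,  7.21622743e-06]), 'contact_force': array([-0.15830858, -0.6660019 ,  0.23073944]), 'ft_torque': array([ 0.01864798, -0.00966354, -0.01366491]), 'gripper_width': 1.0002065325215432}
0.0187
scene [[436.91159634   0.         326.44823094]
 [  0.         436.91159634 235.00952032]
 [  0.           0.           1.        ]] [[ 0.85767803  0.34220518 -0.383776    0.24183469]
 [-0.51407728  0.58611285 -0.62625576 -0.48903192]
 [ 0.01062808  0.73441633  0.67861602  0.68437744]
 [ 0.          0.          0.          1.        ]]
waste_bin [([338.0, 205.0, 393.0, 265.
[... 175 characters left out ...]
0], 0.64)]
carton [([250.0, 308.0, 311.0, 364.0], 0.98)]
top [[510.35932905   0.         316.40450466]
 [  0.         510.35932905 240.98399593]
 [  0.           0.           1.        ]] [[-0.00200283  0.98524644 -0.17112987  0.39181788]
 [-0.99979042 -0.00545953 -0.01973104  0.02554715]
 [-0.02037422  0.17105449  0.98505089  1.04785416]
 [ 0.          0.          0.          1.        ]]
waste_bin [([405.0, 222.0, 460.0, 282.0], 0.89), ([259.0, 230.0, 340.0, 307.0], 0.74), ([277.0, 156.0, 333.0, 216.0], 0.68)]
beaker [([216.0, 248.0, 247.0, 281.0], 0.57)]
dropper_bottle [([356.0, 253.0, 380.0, 280.0], 0.57), ([278.0, 246.0, 323.0, 292.0], 0.19)]
carton [([348.0, 290.0, 388.0, 344.0], 0.8)]
```

View pics/top0.png

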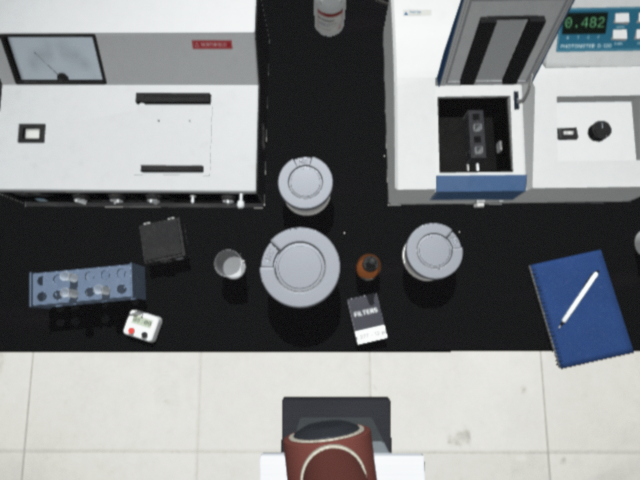

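View pics/scene0.png

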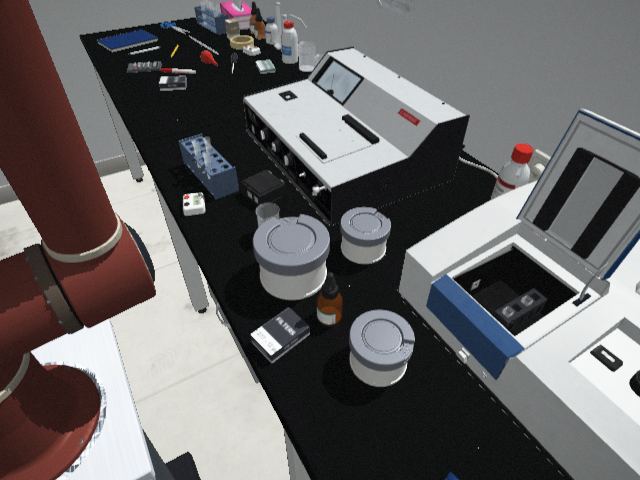

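Run:
```python
from plant import *
import cv2,numpy as np
ims=[]
P={}
for n,bx in [("top",(200,140,470,350)),("scene",(230,190,400,370))]:
    im=cv2.imread(f"pics/{n}0.png"); d=np.load(f"pics/{n}0.npy"); p=camera_params(n);K=p["mtx"];T=p["world_from_camera"]
    v,u=np.mgrid[:480,:640]
    c=np.stack([(u-K[0,2])/K[0,0]*d,-(v-K[1,2])/K[1,1]*d,-d,np.ones_like(d)],-1)
    w=c@T.T; P[n]=w[...,:3]
    l,t,r,b=bx
    ims.append(cv2.resize(im[t:b,l:r],(800,int(800*(b-t)/(r-l))) if n=="top" else (560,593),interpolation=cv2.INTER_CUBIC))
    cv2.imwrite(f"pics/{n}0c.png",ims[-1])
    np.save(f"pics/{n}0w.npy",w[...,:3])
w=P["top"]
for nm,(l,t,r,b) in dict(A=(405,222,460,282),B=(259,230,340,307),C=(277,156,333,216),beak=(216,248,247,281),bot=(356,253,380,280),cart=(348,290,388,344)).items():
    q=w[t:b,l:r].reshape(-1,3); q=q[(q[:,2]>0.015)&np.isfinite(q).all(1)]
    z=np.percentile(q[:,2],98); s=q[abs(q[:,2]-z)<0.006] ; print(nm,z.round(4),s.min(0).round(3),s.max(0).round(3),len(s))
# B detailed: zmap
q=w[225:312,255:345]
np.set_printoptions(linewidth=250)
print((q[::4,::4,2]*1000).round(0).astype(int))
```

```text
A 0.0794 [ 0.488 -0.23   0.073] [ 0.595 -0.127  0.082] 1911
B 0.1088 [0.435 0.002 0.103] [0.577 0.15  0.111] 3531
C 0.0796 [0.626 0.014 0.074] [0.731 0.121 0.082] 1670
beak 0.0715 [0.496 0.191 0.066] [0.547 0.241 0.073] 83
bot 0.1239 [ 0.51  -0.063  0.118] [ 0.521 -0.052  0.126] 40
cart 0.0307 [ 0.366 -0.09   0.025] [ 0.464 -0.016  0.034] 1198
[[  -3    0    0    1   -1    0   -1   -1    0   -3   -3    4    1   -2    2    1    1    5   -1   -1    2   -1   -2]
 [   2    1   -2    1    0    2    1    2  105  104  102  105 1048  107  104    1    1    3   -2   -6    0   -3    1]
 [   2   -2    2    0    1    0  105  107  103  106  106  105  108  106  102  103  104    2   -2    2    2    2    4]
 [  -1   -1    0    0    1  107  105  106  105  105  104  106  102  105  108  104  107  106    3    0    0    1    5]
 [  -1    4    0    1  103  109  105  107  105  108  107  101  104  102  106  103  105  110  103   -1   -2   -1    0]
 [   4   -1    2    1   96  101  105  105   98  103  104  102  103  100  104  106  103  104  104  106    1    3    1]
 [  -1    0   -1   96   97   96   86  103  103
[... 1142 characters left out ...]
  0    0  104  105  107  104  107  105  100  103  104  104  100  106  105  106  105  106  107    1   -2    4]
 [   2    3    2   -2  106  108  106  106  103  104  105  105  108  104  107  107  105  105  104    1    1   -1    1]
 [   1   -2    2    1    0  104  106  106  106  104  107  102  106  106  105  103  108  108   -2   -1    1    2    2]
 [   0    1    3    0   -2    0  100  105  106  106  105  104  106  106  105  106  103    0   -1    1    1    2   -1]
 [   0    1    2    2    1   -2    0    2    0  108  106  107  105  103   94    2    1    1   -2    2    1    0    1]
 [   2    3   -2   -4    2    0    0   -4    3    3    1    0    0   -1    1   -1    1    2    4   -1    1   -2    3]]
```

The top view shows three grey-lidded bins: the big one at about (300,268), a small one at (305,185) and another small one at (433,251). The big one measures about 148 mm across and 105 mm high, so it is the waste_bin; the other two are about 78 mm high. In the depth image the groove shows at its left side, around (268,255), about 9 mm deep.

Run:
```python
import numpy as np,cv2
from scipy.optimize import least_squares
w=np.load("pics/top0w.npy")[225:312,255:345]
q=w.reshape(-1,3); s=q[(q[:,2]>.088)&(q[:,2]<.115)]
c,r=cv2.minEnclosingCircle((s[:,:2]*1000).astype(np.float32)); print("enclosing",c,r)
h=cv2.convexHull((s[:,:2]*1000).astype(np.float32))[:,0]
f=least_squares(lambda p:np.hypot(*(h-p[:2]).T)-p[2],[*c,75],loss='soft_l1'); print(f.x,np.abs(f.fun).max())
c=f.x[:2]/1000
print("centroid",s[:,:2].mean(0))
d=s[:,:2]-c; R=np.hypot(*d.T); A=np.degrees(np.arctan2(d[:,1],d[:,0]))
m=(R>.053)&(R<.071)
for a in range(-180,180,5):
    k=m&(A>=a)&(A<a+5); z=np.median(s[k,2])
    if z<.1035 or a%45==0: print(a,k.sum(),z.round(4))
g=m&(s[:,2]<.1005)&(A>30)&(A<130); print("groove angle",np.median(A[g]),A[g].min(),A[g].max(),g.sum(), "key z",np.median(s[g,2]),"ring z",np.median(s[m&(s[:,2]>.1015),2]))
# same check, scene camera
w2=np.load("pics/scene0w.npy")[190:310,230:345].reshape(-1,3)
s=w2[(w2[:,2]>.085)&(w2[:,2]<.115)]
d=s[:,:2]-c; R=np.hypot(*d.T); A=np.degrees(np.arctan2(d[:,1],d[:,0])); print("scene centroid",s[:,:2].mean(0),(s[:,:2].min(0)+s[:,:2].max(0))/2)
m=(R>.053)&(R<.071)
for a in range(-180,180,10):
    k=m&(A>=a)&(A<a+10); print(a,k.sum(),np.median(s[k,2]).round(4) if k.sum() else None,end='; ')
```

```text
enclosing (508.91351318359375, 75.96527099609375) 75.15709686279297
[508.54825008  75.79885641  74.5838816 ] 1.1950357039478519
centroid [0.50763697 0.07536255]
-180 30 0.1056
-135 30 0.1056
-90 24 0.1061
-45 29 0.106
0 25 0.1058
45 28 0.1039
50 24 0.0964
55 24 0.0952
60 28 0.0968
65 24 0.0971
70 28 0.0961
75 27 0.0961
80 26 0.0959
85 25 0.0957
90 23 0.1049
135 29 0.1051
groove angle 70.1710913475315 47.66508714472391 121.36367981829392 210 key z 0.09625957999041135 ring z 0.10543446982700933
scene centroid [0.50881651 0.06261505] [0.55625792 0.06209956]
-180 39 0.1036; -170 40 0.1033; -160 40 0.1033; -150 43 0.1035; -140 40 0.1034; -130 45 0.1032; -120 40 0.1033; -110 45 0.1035; -100 44 0.103; -90 42 0.1031; -80 38 0.1035; -70 38 0.1034; -60 38 0.1036; -50 37 0.1031; -40 34 0.103; -30 36 0.1034; -20 32 0.1031; -10 33 0.1029; 0 33 0.1036; 10 29 0.1032; 20 30 0.1029; 30 29 0.1032; 40 24 0.1029; 50 21 0.0938; 60 27 0.0946; 70 27 0.0942; 80 28 0.0946; 90 22 0.1034; 100 37 0.1034; 110 30 0.1031; 120 31 0.1029; 130 36 0.1032; 140 34 0.1037; 150 37 0.1033; 160 36 0.1035; 170 38 0.1032;
```

View pics/top0c.png

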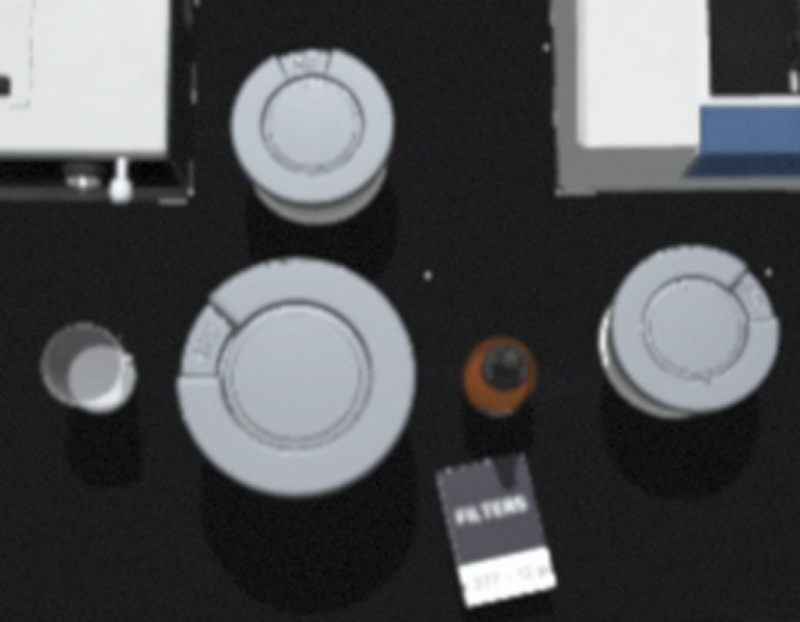

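Both cameras agree. The groove runs from about 49° to 90°, centre 69.5°, as seen from the bin centre (0.5085, 0.0758), and the key sits at z of about 0.096. I'll move above it with the gripper shut, wide side across the groove.

Request:
play_rows(deltas=[[[0.015,0.03,0.01],0.06],[[0.04,0.08,0.02],0.12],[[0.065,0.125,0.02],0.18],[[0.09,0.17,0.02],0.24],[[0.11,0.215,0.02],0.3]], grip=-1)

```text
time: 1.12
tool_pos: [0.2579, -0.3909, 0.2515]
tool_rot: [0.0, 0.964, 0.267, 0.0]
contact_force: [-0.4, -0.3, 0.5]
gripper_width: 0.003
```

Request:
play_rows(deltas=[[[0.023,0.045,0],0.07],[[0.046,0.09,0],0.14],[[0.07,0.135,0],0.21],[[0.092,0.18,0],0.28],[[0.115,0.225,0],0.35]])

```text
time: 1.75
tool_pos: [0.3727, -0.1659, 0.2517]
tool_rot: [0.001, 0.903, 0.43, 0.0]
contact_force: [0.7, -1.4, 0.2]
gripper_width: 0.002
```

Request:
play_rows(deltas=[[[0.023,0.045,0],0.07],[[0.046,0.09,0],0.14],[[0.07,0.135,0],0.21],[[0.092,0.18,0],0.27],[[0.115,0.225,0],0.32]])

```text
time: 2.38
tool_pos: [0.4878, 0.0593, 0.2517]
tool_rot: [0.0, 0.823, 0.569, 0.0]
contact_force: [0.8, -0.5, 1.1]
gripper_width: -0.002
```

Request:
play_rows(deltas=[[[0.02,0.035,0],0],[[0.0435,0.0775,-0.02],0],[[0.0435,0.0775,-0.06],0],[[0.0435,0.0775,-0.1],0],[[0.0435,0.0775,-0.1],0]])

```text
time: 3.0
tool_pos: [0.5279, 0.135, 0.1474]
tool_rot: [-0.002, 0.823, 0.568, -0.004]
contact_force: [-0.5, 0.0, 0.2]
gripper_width: -0.001
```

Run:
```python
from plant import *
import cv2,numpy as np
print(status.state()["tool_pos"],status.state()["contact_force"])
a,_=grab_frame("top"); b,_=grab_frame("scene"); c,_=grab_frame("wrist")
A=cv2.resize(a[180:320,210:370],(400,350)); B=cv2.resize(b[160:320,230:390],(350,350))
cv2.imwrite("pics/s1.png",np.hstack([A,B])); cv2.imwrite("pics/w1.png",c)
```

```text
[0.52794401 0.13496467 0.14737127] [-0.46381136  0.02365958  0.15320449]
```

View pics/s1.png

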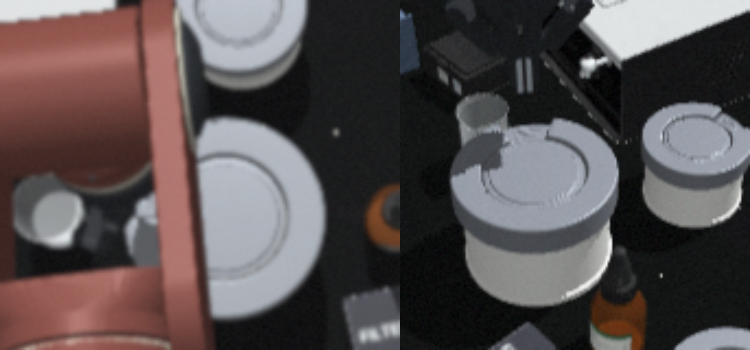

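View pics/w1.png

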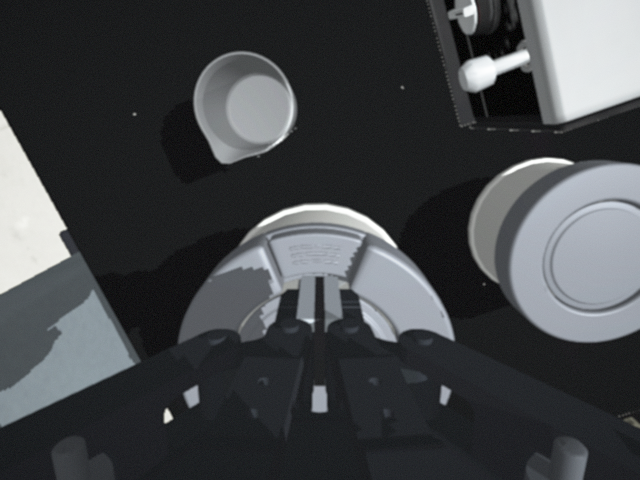

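The wrist view shows the closed fingers at (318,290), in line with the groove at (317,255). The beaker at (245,105) is clear. Now going down.

Request:
play_rows(deltas=[[[0,0,-0.01],0],[[0,0,-0.02],0],[[0,0,-0.03],0],[[0,0,-0.038],0],[[0,0,-0.038],0]])

```text
time: 3.78
tool_pos: [0.5299, 0.135, 0.112]
tool_rot: [-0.001, 0.823, 0.568, -0.001]
contact_force: [-0.5, -0.8, 0.2]
gripper_width: 0.004
```

Request:
play_rows(deltas=[[[0,0,-0.004],0],[[0,0,-0.008],0],[[0,0,-0.011],0],[[0,0,-0.013],0],[[0,0,-0.013],0]])

```text
time: 4.4
tool_pos: [0.5306, 0.1351, 0.1001]
tool_rot: [-0.0, 0.823, 0.568, -0.0]
contact_force: [-0.2, -0.9, -1.0]
gripper_width: 0.001
```

Request:
play_rows(deltas=[[[0,0,-0.002],0],[[0,0,-0.004],0],[[0,0,-0.005],0],[[0,0,-0.006],0]])

```text
time: 4.9
tool_pos: [0.5309, 0.1352, 0.0948]
tool_rot: [-0.0, 0.823, 0.568, 0.0]
contact_force: [-2.0, 0.2, 3.9]
gripper_width: 0.002
```

Request:
play_rows(deltas=[[[0,0,-0.001],0],[[0,0,-0.002],0],[[0,0,-0.003],0],[[0,0,-0.003],0]])

```text
time: 5.4
tool_pos: [0.5309, 0.1352, 0.0915]
tool_rot: [0.0, 0.823, 0.568, 0.0]
contact_force: [-1.9, 0.6, 5.8]
gripper_width: -0.003
```

Run:
```python
from plant import *
import cv2,numpy as np
print(status.state()["tool_pos"],status.state()["contact_force"])
b,_=grab_frame("scene"); c,_=grab_frame("wrist")
cv2.imwrite("pics/s2.png",np.hstack([cv2.resize(b[160:320,230:390],(350,350)),cv2.resize(c,(450,350))]))
```

```text
[0.53089981 0.13517129 0.09147359] [-1.88776291  0.59681597  5.75265101]
```

View pics/s2.png

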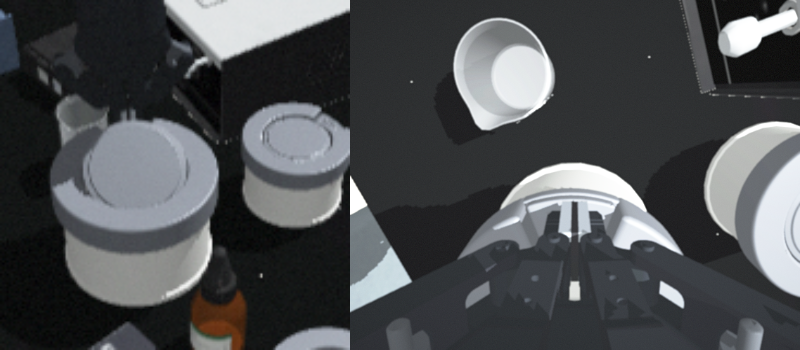

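The scene crop shows the lid rising at about (135,170), with 5.8 N on the key. Drawing up and then outwards.

Request:
play_rows(deltas=[[[0,0,0.012],0],[[0,0,0.03],0],[[0.012,0.033,0.04],0],[[0.03,0.08,0.045],0],[[0.04,0.11,0.06],0]])

```text
time: 6.12
tool_pos: [0.5708, 0.2466, 0.1518]
tool_rot: [-0.0, 0.823, 0.568, -0.0]
contact_force: [0.5, -1.3, 0.4]
gripper_width: 0.001
```

Request:
play_rows(deltas=[[[0,0,0.02],0],[[0,0,0.05],0],[[0,0,0.08],0],[[0,0,0.1],0],[[0,0,0.1],0]])

```text
time: 6.75
tool_pos: [0.5716, 0.2448, 0.2541]
tool_rot: [0.001, 0.823, 0.568, 0.002]
contact_force: [-0.0, -0.5, -0.4]
gripper_width: 0.001
```

Request:
play_rows(deltas=[[[0,0.02,0],0],[[0,0.04,0],0],[[0,0.06,0],0],[[0,0.06,0],0],[[0,0.06,0],0]])

```text
time: 7.38
tool_pos: [0.5706, 0.3053, 0.2509]
tool_rot: [0.0, 0.823, 0.568, -0.0]
contact_force: [-0.6, -0.1, 0.1]
gripper_width: -0.001
```

Request:
play_rows(deltas=[[[0,0,0],0],[[0,0,0],0],[[0,0,0],0],[[0,0,0],0],[[0,0,0],0]])

```text
time: 8.0
tool_pos: [0.5707, 0.305, 0.2514]
tool_rot: [-0.0, 0.823, 0.568, 0.0]
contact_force: [0.7, 0.6, 0.2]
gripper_width: 0.003
```

Run:
```python
from plant import *
import cv2,numpy as np
print(status.state()["tool_pos"],status.state()["contact_force"])
b,d=grab_frame("scene"); a,dt=grab_frame("top")
cv2.imwrite("pics/s3.png",np.hstack([cv2.resize(b[120:380,200:440],(380,412)),cv2.resize(a[140:360,200:400],(400,412))]))
def W(n,d):
    p=camera_params(n);K=p["mtx"];v,u=np.mgrid[:480,:640]
    return (np.stack([(u-K[0,2])/K[0,0]*d,-(v-K[1,2])/K[1,1]*d,-d,np.ones_like(d)],-1)@p["world_from_camera"].T)[...,:3]
w=W("scene",d); np.save("pics/scene3w.npy",w); w0=np.load("pics/scene0w.npy")
# bin ring centre: before/after, body silhouette
for nm,x in(("before",w0),("after",w)):
    q=x[180:310,240:345].reshape(-1,3); r=np.hypot(q[:,0]-.5085,q[:,1]-.0758)
    s=q[(r<.1)&(q[:,2]>.1)&(q[:,2]<.1065)]
    h=cv2.convexHull((s[:,:2]*1000).astype(np.float32)); print(nm,cv2.minEnclosingCircle(h))
q=w[150:310,240:345].reshape(-1,3); r=np.hypot(q[:,0]-.5085,q[:,1]-.0758)
s=q[(r<.08)&(q[:,2]>.115)&(q[:,2]<.3)]; print("lid pts",len(s))
if len(s)>10:
    c=s.mean(0); n=np.linalg.svd(s-c,full_matrices=False)[2][2]; print(c,"normal",n,"angle",np.arccos(abs(n[2])),"zmax",np.percentile(s[:,2],99))
for o in ["waste_bin","beaker","dropper_bottle","carton"]:
    for n in("scene","top"): print(o,n,[(np.round(x["box"]).tolist(),round(x["confidence"],2)) for x in boxes_of(n,o)])
```

```text
[0.5707441  0.30504437 0.25136354] [0.71392694 0.55353777 0.15317945]
before ((505.8303527832031, 74.61133575439453), 75.87093353271484)
after ((506.337158203125, 74.40673065185547), 75.18974304199219)
lid pts 1003
[0.4887903  0.02823916 0.14202961] normal [-0.34768446 -0.92554629  0.14993195] angle 1.4202968848710045 zmax 0.16798045598284275
waste_bin scene [([255.0, 215.0, 331.0, 300.0], 0.92), ([340.0, 206.0, 392.0, 264.0], 0.77), ([349.0, 312.0, 416.0, 387.0], 0.59)]
waste_bin top [([278.0, 157.0, 336.0, 217.0], 0.95), ([259.0, 227.0, 340.0, 307.0], 0.72), ([404.0, 224.0, 460.0, 281.0], 0.71), ([261.0, 245.0, 279.0, 266.0], 0.46)]
beaker scene [([254.0, 205.0, 282.0, 227.0], 0.76)]
beaker top [([214.0, 248.0, 246.0, 280.0], 0.56)]
dropper_bottle scene []
dropper_bottle top [([355.0, 254.0, 379.0, 280.0], 0.8), ([346.0, 292.0, 389.0, 344.0], 0.48), ([259.0, 228.0, 340.0, 308.0], 0.4)]
carton scene [([257.0, 217.0, 329.0, 301.0], 0.7)]
carton top [([346.0, 294.0, 387.0, 343.0], 0.77), ([260.0, 228.0, 342.0, 308.0], 0.55)]
```

View pics/s3.png

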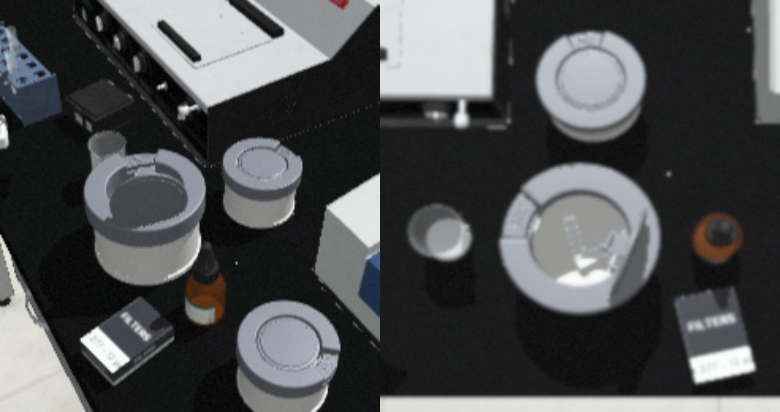

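The lid looks nearly upright: in the top crop it is edge-on at (630,260), and the cuvettes inside are visible. My plane fit gave 1.42 rad, though, so I'll wait a little and measure it again with a more robust fit.

Request:
play_rows(deltas=[[[0,0,0],0],[[0,0,0],0],[[0,0,0],0],[[0,0,0],0],[[0,0,0],0]])

```text
time: 9.12
tool_pos: [0.5707, 0.3051, 0.2513]
tool_rot: [-0.0, 0.823, 0.568, -0.0]
contact_force: [-0.5, -0.2, -0.0]
gripper_width: -0.0
```

Request:
play_rows(deltas=[[[0,0,0],0],[[0,0,0],0],[[0,0,0],0],[[0,0,0],0],[[0,0,0],0]])

```text
time: 9.75
tool_pos: [0.5707, 0.3051, 0.2513]
tool_rot: [0.0, 0.823, 0.568, 0.0]
contact_force: [0.1, -0.8, 0.2]
gripper_width: 0.0
```

Run:
```python
from plant import *
import numpy as np
from scipy.optimize import least_squares
def W(n,d):
    p=camera_params(n);K=p["mtx"];v,u=np.mgrid[:480,:640]
    return (np.stack([(u-K[0,2])/K[0,0]*d,-(v-K[1,2])/K[1,1]*d,-d,np.ones_like(d)],-1)@p["world_from_camera"].T)[...,:3]
ws={"old":np.load("pics/scene3w.npy")}
for n in("scene","top"): ws[n]=W(n,grab_frame(n)[1])
g=np.radians(69.5);e=np.array([np.cos(g),np.sin(g)]);t=np.array([-e[1],e[0]])
for k,w in ws.items():
    q=w.reshape(-1,3); d=q[:,:2]-[.5085,.0758]; a=d@e; b=d@t
    m=(a>-.08)&(a<.06)&(abs(b)<.04)&(q[:,2]>.112)&(q[:,2]<.25)
    f=least_squares(lambda p:a[m]-p[0]-p[1]*(q[m,2]-.15)-p[2]*b[m],[-.05,0,0],loss='soft_l1',f_scale=.003)
    print(k,m.sum(),"radial at z=.15",f.x[0].round(4),"lean",f.x[1].round(3),"angle",np.pi/2-np.arctan(f.x[1]),"zmax",np.percentile(q[m,2],99.5))
    for z in np.arange(.11,.21,.01):
        s=m&(abs(q[:,2]-z)<.005); 
        if s.sum(): print("  z%.2f n%d a=%.4f"%(z,s.sum(),np.median(a[s])))
```

```text
old 1000 radial at z=.15 -0.0522 lean 0.044 angle 1.527256358245877 zmax 0.16859249170172172
  z0.11 n50 a=-0.0528
  z0.12 n162 a=-0.0529
  z0.13 n177 a=-0.0532
  z0.14 n173 a=-0.0532
  z0.15 n176 a=-0.0534
  z0.16 n196 a=-0.0519
  z0.17 n66 a=-0.0453
scene 999 radial at z=.15 -0.0521 lean 0.046 angle 1.524358387185823 zmax 0.16855517009726684
  z0.11 n46 a=-0.0528
  z0.12 n167 a=-0.0530
  z0.13 n168 a=-0.0531
  z0.14 n184 a=-0.0534
  z0.15 n173 a=-0.0533
  z0.16 n200 a=-0.0521
  z0.17 n61 a=-0.0454
top 279 radial at z=.15 -0.0499 lean 0.355 angle 1.2301059611559455 zmax 0.17338026193226588
  z0.12 n1 a=-0.0518
  z0.13 n5 a=-0.0520
  z0.14 n9 a=-0.0521
  z0.15 n26 a=-0.0509
  z0.16 n90 a=-0.0495
  z0.17 n148 a=-0.0415
```

The face of the lid is vertical: -52.8 to -53.4 mm over 40 mm of height gives about 1.59 rad, the same in both pictures. The lower fitted values come from the edge thickness near the top. Now a quick check of the key height and the neighbours.

Run:
```python
from plant import *
import numpy as np,cv2
def W(n,d):
    p=camera_params(n);K=p["mtx"];v,u=np.mgrid[:480,:640]
    return (np.stack([(u-K[0,2])/K[0,0]*d,-(v-K[1,2])/K[1,1]*d,-d,np.ones_like(d)],-1)@p["world_from_camera"].T)[...,:3]
for k,w in(("before",np.load("pics/top0w.npy")),("after",W("top",grab_frame("top")[1]))):
    q=w.reshape(-1,3); d=q[:,:2]-[.5085,.0758]; r=np.hypot(*d.T);A=np.degrees(np.arctan2(d[:,1],d[:,0]))
    m=(r>.055)&(r<.07); s=m&(A>56)&(A<83)&(q[:,2]<.12); t=m&(A>95)&(A<170)&(q[:,2]<.12)
    print(k,"key",np.median(q[s,2]),"ring",np.median(q[t,2]))
    for nm,(l,tt,rr,b),z0 in(("beaker",(205,240,252,290),.05),("bottle",(350,245,390,288),.03),("carton",(340,285,395,350),.015)):
        p=w[tt:b,l:rr].reshape(-1,3); p=p[(p[:,2]>z0)&(p[:,2]<.14)]; print("  ",nm,np.median(p,0).round(4))
print(ticket.job_done())
```

```text
before key 0.09653261002699132 ring 0.1055443632396873
   beaker [0.5226 0.2234 0.0652]
   bottle [ 0.5113 -0.0534  0.063 ]
   carton [ 0.4143 -0.0532  0.0266]
after key 0.09683169528834468 ring 0.10532277247951605
   beaker [0.5237 0.2243 0.0651]
   bottle [ 0.5109 -0.0534  0.0631]
   carton [ 0.4143 -0.0534  0.0265]
the job is handed in; nothing more can be done
None
```

The bin is open: the lid stands upright, the gripper is drawn well clear, and the job is handed in. It took about 10 s of the 64 s allowed, and `job_done` gave no verdict.

I picked the largest of the three bins by its measured size. The groove showed in the depth pictures, centred at about 69.5° from the bin's x direction as seen from above. I therefore went straight down into it instead of feeling round the rim. I pressed the key with the closed fingertip until the lid sprang up; the highest force reading was about 6 N.

Last checks before handing in:

| Check | Result |
|---|---|
| Lid | Vertical and steady, about 1.59 rad judged from the middle of its face |
| Key | Back at rest height, 0.0968 m (0.0965 m before) |
| Bin | Moved less than 1 mm by the camera fit; not seen to tilt |
| Beaker, bottle, carton | Moved less than 2 mm |

**Disagreeing checks:** fits over the whole lid came out lower.
- The first rough fit gave 1.42 rad.
- A better fit from the scene camera gave 1.52 rad.
- A fit from the top camera gave 1.23 rad. That camera sees the lid almost edge-on.

I put the low values down to the lid's edge thickness and relied on the middle of the face. The detector also missed the bottle in the scene picture and called the bin a carton there, so I used the depth readings for those.

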